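# Lay the straightedge flush along the marked edge of a paving slab

### The job

Set up the edge straightness check: lay the steel straightedge with the black grip flat on the bench, flush along the grey slab's long edge that has the yellow stripe beside it, with its middle at about the middle of that edge, and let go of it. Leave the grey slab and the red-brown paver where they are.

Things in the scene. Friction and masses are not known exactly. Their poses are not given: they have to be found in the camera images.
- straightedge: Steel straightedge, loose, 0.49 kg: a flat bar 30 mm wide (its x), 240 mm long (its y), 8 mm thick, both long edges straight and alike. In the middle of the bar stands an upright black plastic grip block, 22 mm (its x) by 32 mm (its y), from the bar's top up to 65 mm above the bench. It starts lying flat with the grip up, pointing roughly away from the robot, between the slab and the paver. Origin: centre of the bar's underside, below the grip; z up.
- slab: Grey concrete slab lying on the bench, loose, 1.4 kg: 100 mm (its x), 200 mm (its y), 30 mm thick. A yellow stripe 14 mm wide runs along its top beside one long edge, the edge at its x = -50 mm, which faces roughly towards the robot; the bench before that edge is free. Origin: centre of the underside; z up. It lies left or right of the straightedge.
- paver: Red-brown paver of the same size and mass, without stripe, a bystander on the other side of the straightedge; loose. Origin: centre of the underside; z up.
Not all that is in view belongs to the job. Of the things that look like the slab, the larger one is meant.

How it is judged:
By the outcome, as a careful person would: the job done as asked, in the order asked, and still so for the second after the job is handed in, with the robot touching nothing.
It also fails if it takes over 38 s, if anything falls off the work surface, if the arm or the gripper's body presses on something with over 40 N, if the wrist force passes 120 N, or if a joint passes its speed limit or range.

### The arm

A 7-joint arm with a two-finger parallel gripper is mounted at the origin on the work surface. World frame = base frame: x ahead of the robot, y to its left, z up, the work surface at z = 0. Lengths are in m, angles in rad, forces in N, time in s.
With the tool pointing down it reaches from about 0.425 to 0.875 m from the base axis. Payload 4.7 kg.
Tool frame: the origin (TCP) lies at the very end of the fingers, on their centre line; the grasp point (between the pads) lies 19 mm behind it; z points along the fingers, y is the line along which they close (so a half turn about z gives the same grasp; the last joint's range is limited). The gripper opens to 87 mm and grips with 3 to 60 N. Pads are 19 mm wide; open, the fingers measure 117 mm over their backs; the gripper's body (75 mm by 190 mm) begins 51 mm behind the grasp point.
Start: joints at [1.261, 0.321, -0.07, 1.45, 0.023, 1.371, -0.057], TCP at [0.207, -0.616, 0.223] pointing down, gripper open.
Joint ranges: [-2.86, 2.86], [-0.3, 2.09], [-1.38, 1.24], [0.06, 2.45], [-1.56, 4.7], [0.09, 2.05], [-2.69, 2.69]. Speed limits (rad/s): [2.57, 2.57, 3.14, 3.14, 3.14, 3.14, 3.14].

### API

Orientations are given as a rotation vector (axis times angle).
In Python, from bench import ctrl, imaging, ticket gives the robot as it stands.
- The arm moves only by the tool jog_arm, never from a script. Its argument "rows" is text: rows parted by semicolons, each of 7 numbers parted by spaces: the shift along the tool's x, y, z in cm, then the turn, a rotation vector about the tool's x, y, z in rad, then the closure, from -1 (fully open) to 1 (shut), so that 0 is half open. A call has 1 to 5 rows; each row shifts and turns the commanded pose from where the row before left it, along the tool's axes as they then stand; what a row does not reach is not made up. A row lasts 1/8 s, in which the tool goes at most 62.5 mm and 10.7 degrees, less where a joint would pass 70% of its speed; a pose out of reach is approached as far as the arm can. A call with a gripper value outside its range is refused whole. The fingers move at their own pace and stop on an object; "force" is the grip in N (left out, the last holds). Time passes only in rows, so rows that do not move let the fingers close. It gives the time, the measured TCP pose, the force, the opening and the grip force at its end, in the units of the state.
- ctrl.get_state(): the state, without advancing time (a new reading comes with each control period).
- imaging.get_image(name): name is "scene" or "top" or "wrist"; returns a dict with "img" (480x640x3 uint8, blue, green, red), "vertical_fov" (degrees; the focal length in pixels is half the picture's height over the tangent of half this angle, whatever the lens; pixels are square), "cx", "cy" (the principal point, pixels), "origin" and "orientation" of the camera in the world. Camera axes: x right, y down, z forward; pixel columns grow to the right and rows downward; lengths in m; the calibration is good to about 2 mm. The wrist camera is an equidistant fisheye: a pixel r from the principal point sees the ray r / f radians off the axis. A picture is of the moment at which its call begins. There is no depth.
- ticket.close_job(): hands the job in; it is judged then, once.
The state is a dict: "time": time; "joint_positions": joint angles; "qd": joint speeds; "joint_torque": joint torques, N m; "position": TCP position; "tool_rot": TCP orientation; "ft_force": force on the tool from outside, world axes, zero at the start; "torque": the same for the moment, N m; "grip_width": opening from 0.0 (shut) to 1.0 (fully open); "grip_force": force on a finger pad.
Only numpy, scipy, OpenCV 4.12 (cv2) and the standard library are available. Lean on these libraries where they do the work, as an engineer would, in place of code of your own. Each camera call takes 0.05 s, during which the arm holds its last target. There are 200 camera calls.

## Working session

There is one attempt and no reset: what is moved stays moved. The work goes in short steps, Python scripts to look and compute and a tool call to move; the robot and the scene stay as the last step left them, time stands still between calls to the robot, and variables do not carry over. Pictures are saved under pics/ and viewed, at most 10 in all, crops included, and the job is handed in when it is done.

Besides the shell and the picture viewer there is one more tool, called after "Emit:" as name(argument=value, ...), one argument or row to a line, values as JSON. jog_arm: Moves the arm, as the interface text tells. Its arguments: {"type":"object","properties":{"rows":{"type":"string"},"force":{"type":"number"}},"required":["rows"]}

```bash
mkdir -p pics
cat > h.py <<'E'
import numpy as np, cv2
from scipy.spatial.transform import Rotation as R
from bench import ctrl, imaging, ticket
def rot(o):
    o=np.array(o,float)
    return o if o.shape==(3,3) else (R.from_rotvec(o).as_matrix() if o.size==3 else R.from_quat(o).as_matrix())
def shot(n,f):
    d=imaging.get_image(n); cv2.imwrite('pics/'+f+'.png',d['img']); 
    np.save('pics/'+f+'.npy',{k:v for k,v in d.items()},allow_pickle=True); return d
def load(f): return np.load('pics/'+f+'.npy',allow_pickle=True).item()
def ray(d,u,v,fish=False):
    f=240/np.tan(np.radians(d['vertical_fov'])/2); a=np.array([u-d['cx'],v-d['cy']])
    if fish:
        r=np.hypot(*a); t=r/f; c=np.r_[a/max(r,1e-9)*np.sin(t),np.cos(t)]
    else: c=np.r_[a/f,1]
    return rot(d['orientation'])@c
def pt(d,u,v,z,fish=False):
    w=ray(d,u,v,fish); o=np.array(d['origin']); return o+w*(z-o[2])/w[2]
E
python3 - <<'E'
from h import *
for n in('top','scene'):
    d=shot(n,n+'0'); print(n,d['vertical_fov'],d['cx'],d['cy'],d['origin'],d['orientation'])
s=ctrl.get_state(); print(s)
E
```

```text
top 45.35806519338866 317.3437473144185 246.28832168373015 [ 0.4210309  -0.00566055  0.95365013] [-2.16336344  2.18965632 -0.04985795]
scene 51.91699215992148 315.8447100577877 234.29298850212572 [ 0.71355413 -0.36195979  0.68840808] [-2.50899034 -0.65786726  0.20502239]
{'time': 0.1, 'joint_positions': array([ 1.26111472,  0.32176128, -0.07009187,  1.45155434,  0.02259763,
        1.37077616, -0.05689765]), 'qd': array([ 3.18663181e-04, -2.27698141e-03,  6.55931061e-04, -8.24407616e-05,
        3.83030695e-04, -1.12817624e-03, -1.66866580e-04]), 'joint_torque': array([-4.36284690e-04, -4.92567873e+01, -4.06049034e-01, -3.13400102e+01,
       -6.42215274e-02,  3.93570517e-02,  5.94774747e-05]), 'position': array([ 0.20660401, -0.61577566,  0.2215622 ]), 'tool_rot': array([-3.09885317e+00, -5.06163154e-01,  5.68009939e-04]), 'ft_force': array([-0.89430936,  0.34531492, -0.49039149]), 'torque': array([0.01761416, 0.01808676, 0.03167927]), 'grip_force': 0.0, 'grip_width': 1.001648709274725}
```

View pics/top0.png

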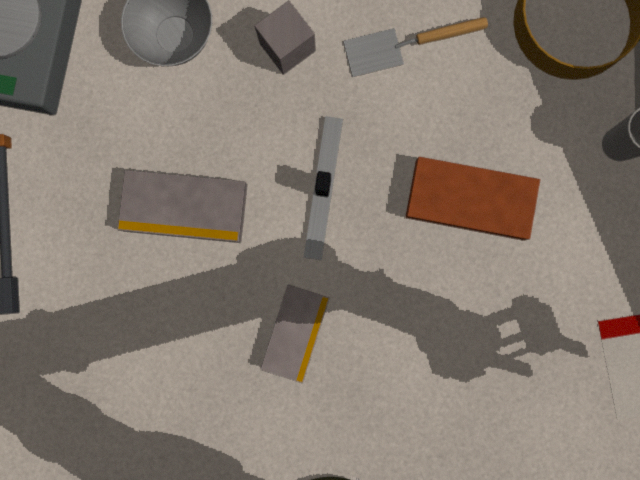

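View pics/scene0.png

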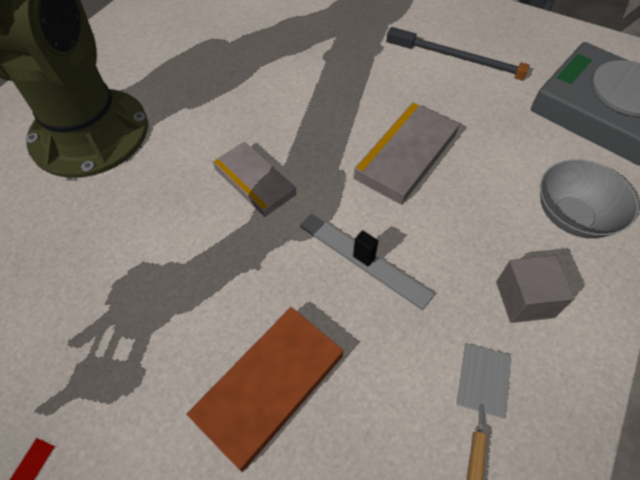

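The top picture shows three slab-like things: the large slab at (182,205), a smaller striped one at (295,333) that I take as a decoy, and the plain paver at (473,198). The straightedge with its grip is at (323,185). I choose the large slab and check it in a crop.

Run:
```python
from h import *
d=load('top0'); c=d['img'][105:270,105:355]
cv2.imwrite('pics/c0.png',cv2.resize(c,None,fx=3.2,fy=3.2,interpolation=cv2.INTER_CUBIC))
```

```text
(no output)
```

View pics/c0.png

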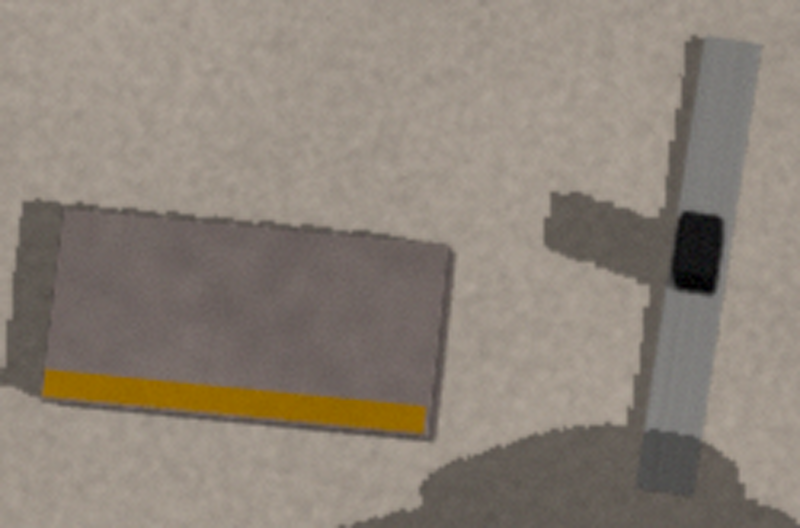

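The crop confirms the large grey slab: top corners at (64,206), (448,246), (426,434) and (43,398), with the stripe on the near edge. The bar's corners are (703,37), (761,44), (694,496) and (638,489), and the grip top is around (697,253).

```bash
cat > m0.py <<'E'
from h import *
d=load('top0')
f=lambda l,z:np.array([pt(d,105+(u+.5)/3.2-.5,105+(v+.5)/3.2-.5,z)[:2] for u,v in l])
S=f([(64,206),(448,246),(426,434),(43,398)],.03); B=f([(703,37),(761,44),(694,496),(638,489)],.008)
for n,Q in(('slab',S),('bar',B)):
    print(n,Q.round(4).tolist(),'c',Q.mean(0).round(4),'sides',[round(np.hypot(*(Q[i]-Q[(i+1)%4])),4) for i in range(4)])
G=f([(680,212),(722,217),(714,294),(674,288)],.065); print('grip',G.mean(0).round(4))
e=S[3]-S[2]; print('slab y dir deg',np.degrees(np.arctan2(e[1],e[0]))); e=S[0]-S[1]; print(np.degrees(np.arctan2(e[1],e[0])))
e=B[0]+B[1]-B[2]-B[3]; print('bar y dir',np.degrees(np.arctan2(e[1],e[0])))
s=ctrl.get_state(); print(s['position'],rot(s['tool_rot']).round(3))
E
python3 m0.py
```

```text
slab [[0.6146, 0.3285], [0.5909, 0.1313], [0.495, 0.1427], [0.5159, 0.3382]] c [0.5541 0.2352] sides [np.float64(0.1987), np.float64(0.0965), np.float64(0.1966), np.float64(0.0991)]
bar [[0.7034, 0.0003], [0.6991, -0.03], [0.4629, 0.0079], [0.4669, 0.0367]] c [0.5831 0.0037] sides [np.float64(0.0306), np.float64(0.2392), np.float64(0.0291), np.float64(0.2393)]
grip [0.5793 0.0039]
slab y dir deg 83.88944164598973
83.14112203310867
bar y dir -8.924611050054372
[ 0.20660401 -0.61577566  0.2215622 ] [[ 0.948  0.318 -0.001]
 [ 0.318 -0.948  0.002]
 [-0.    -0.002 -1.   ]]
```

```bash
cat > plan.py <<'E'
# usage: plan.py x y z yaw_of_tool_y_deg n  -> rows from the measured pose
from h import *
import sys
x,y,z,yaw=map(float,sys.argv[1:5]); n=int(sys.argv[5])
s=ctrl.get_state(); p=np.array(s['position']); M=rot(s['tool_rot']); g=np.array([x,y,z]); 
t=np.radians(yaw); Y=np.array([np.cos(t),np.sin(t),0]); Z=np.array([0,0,-1.]); G=np.c_[np.cross(Y,Z),Y,Z]
W=R.from_matrix(M.T@G).as_rotvec(); p0=p.copy(); M0=M.copy(); rows=[]
for k in range(1,n+1):
    w=M0@R.from_rotvec(W*k/n).as_matrix(); q=p0+(g-p0)*k/n
    a=np.round(M.T@(q-p)*100,2 if k==n else 1); b=np.round(R.from_matrix(M.T@w).as_rotvec(),3)
    rows.append(' '.join('%g'%(v+0) for v in [*a,*b])); p=p+M@a/100; M=M@R.from_rotvec(b).as_matrix()
print(s['time'],s['position'].round(4),'left',W.round(3),(g-p0).round(4))
for i in range(0,n,5): print('; '.join(rows[i:i+5]))
E
python3 plan.py .581 .004 .15 -8.9 15
```

```text
0.1 [ 0.2066 -0.6158  0.2216] left [-2.000e-03 -1.000e-03 -1.092e+00] [ 0.3744  0.6198 -0.0716]
3.7 -3.1 0.5 0 0 -0.073; 3.9 -2.9 0.5 0 0 -0.073; 4.1 -2.5 0.4 0 0 -0.072; 4.2 -2.3 0.5 0 0 -0.073; 4.5 -1.9 0.5 0 0 -0.073
4.5 -1.6 0.5 -0.001 0 -0.073; 4.7 -1.3 0.5 0 0 -0.072; 4.7 -0.9 0.5 0 -0.001 -0.073; 4.8 -0.6 0.4 0 0 -0.073; 4.8 -0.2 0.5 0 0 -0.073
4.9 0.1 0.5 0 0 -0.073; 4.8 0.4 0.5 0 0 -0.072; 4.7 0.9 0.4 0 0 -0.073; 4.7 1.1 0.5 -0.001 0 -0.073; 4.59 1.52 0.49 0 0 -0.073
```

Emit:
jog_arm(
  rows="3.7 -3.1 0.5 0 0 -0.073 -1; 3.9 -2.9 0.5 0 0 -0.073 -1; 4.1 -2.5 0.4 0 0 -0.073 -1; 4.2 -2.3 0.5 0 0 -0.073 -1; 4.5 -1.9 0.5 0 0 -0.073 -1",
)

```text
time: 0.72
position: [0.3322, -0.4079, 0.1981]
tool_rot: [-2.956, -1.064, 0.0]
ft_force: [1.0, 0.1, -0.0]
grip_width: 0.994
grip_force: 0.0
```

Emit:
jog_arm(
  rows="4.5 -1.6 0.5 0 0 -0.073 -1; 4.7 -1.3 0.5 0 0 -0.073 -1; 4.7 -0.9 0.5 0 0 -0.073 -1; 4.8 -0.6 0.4 0 0 -0.073 -1; 4.8 -0.2 0.5 0 0 -0.073 -1",
)

```text
time: 1.35
position: [0.4566, -0.2019, 0.1743]
tool_rot: [2.714, 1.583, -0.0]
ft_force: [0.6, 0.2, -0.4]
grip_width: 0.992
grip_force: 0.0
```

Emit:
jog_arm(
  rows="4.9 0.1 0.5 0 0 -0.073 -1; 4.8 0.4 0.5 0 0 -0.073 -1; 4.7 0.9 0.4 0 0 -0.073 -1; 4.7 1.1 0.5 0 0 -0.073 -1; 4.6 1.5 0.5 0 0 -0.073 -1",
)

```text
time: 1.98
position: [0.5805, 0.0053, 0.15]
tool_rot: [-2.382, -2.049, 0.001]
ft_force: [1.3, -0.5, 0.2]
grip_width: 1.0
grip_force: 0.0
```

Emit:
jog_arm(
  rows="0 0 0 0 0 0 -1; 0 0 0 0 0 0 -1",
)

```text
time: 2.22
position: [0.5796, 0.0035, 0.1499]
tool_rot: [-2.384, -2.046, 0.002]
ft_force: [0.3, 0.3, 0.0]
grip_width: 1.003
grip_force: 0.0
```

```bash
python3 - <<'E'
from h import *
d=shot('wrist','w1'); print(d['vertical_fov'],d['cx'],d['cy'],d['origin'],rot(d['orientation']).round(3).tolist())
E
python3 plan.py .581 .004 .025 -8.9 5
```

```text
65.70646984690485 317.91760456729435 239.06080103142173 [0.59181484 0.07889297 0.31164408] [[0.988, -0.146, -0.043], [-0.152, -0.949, -0.275], [-0.001, 0.279, -0.96]]
2.275 [0.5796 0.0027 0.1501] left [-0.001  0.001  0.002] [ 0.0014  0.0013 -0.1251]
0 0 2.5 0 0 0; 0.1 0.1 2.5 0 0 0.001; 0 0 2.5 -0.001 0.001 0; 0 0 2.5 0 0 0; 0.06 0.02 2.51 0 0 0.001
```

View pics/w1.png

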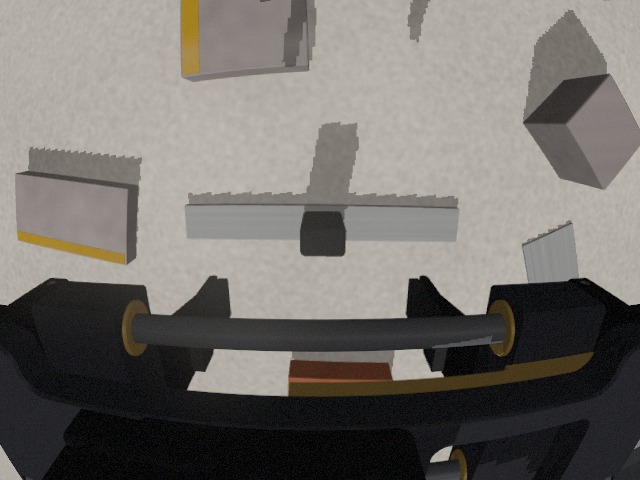

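The wrist picture shows the bar lying level, from (187,206)–(187,239) to (458,206)–(458,241). The grip's top face is at about (323,255) and the fingers straddle it in image x. I check this against the top-view estimate.

Run:
```python
from h import *
d=load('w1'); Q=np.array([pt(d,u,v,.008,True)[:2] for u,v in[(187,206),(458,206),(458,241),(187,239)]])
print(Q.round(4).tolist(),Q.mean(0)); e=Q[1]+Q[2]-Q[0]-Q[3]; print(np.degrees(np.arctan2(e[1],e[0])),np.hypot(*e)/2)
Q=np.array([pt(d,u,v,.065,True)[:2] for u,v in[(302,212),(345,212),(346,255),(301,255)]]); print(Q.round(4).tolist(),Q.mean(0))
```

```text
[[0.4704, 0.0386], [0.7034, 0.0029], [0.7016, -0.029], [0.4632, 0.0095]] [0.58464028 0.00550594]
-8.936837447863805 0.23862320714549662
[[0.5729, 0.0287], [0.6017, 0.0243], [0.5984, -0.0063], [0.5672, -0.0015]] [0.58503552 0.01127533]
```

Emit:
jog_arm(
  rows="0.2 0.1 2.5 0 0 0 -1; -0.1 0.2 2.5 0 0 0 -1; 0 0.1 2.5 0 0 0 -1; 0 0 2.5 0 0 0 -1; 0 0 2.5 0 0 0 -1",
)

```text
time: 2.9
position: [0.5839, 0.002, 0.0249]
tool_rot: [2.386, 2.042, -0.001]
ft_force: [0.5, 0.2, 0.5]
grip_width: 1.001
grip_force: 0.0
```

Emit:
jog_arm(
  rows="0 0 0 0 0 0 -0.2; 0 0 0 0 0 0 0.3; 0 0 0 0 0 0 0.5; 0 0 0 0 0 0 0.7; 0 0 0 0 0 0 1",
  force=30,
)

```text
time: 3.52
position: [0.5845, 0.0045, 0.026]
tool_rot: [2.383, 2.046, 0.001]
ft_force: [0.7, -1.4, 2.0]
grip_width: 0.516
grip_force: 0.0
```

Emit:
jog_arm(
  rows="0 0 0 0 0 0 1; 0 0 0 0 0 0 1; 0 0 0 0 0 0 1; 0 0 0 0 0 0 1",
)

```text
time: 4.03
position: [0.5838, 0.0046, 0.0256]
tool_rot: [-2.383, -2.046, 0.002]
ft_force: [-3.8, -0.1, 4.7]
grip_width: 0.366
grip_force: 29.9
```

Emit:
jog_arm(
  rows="0 0 -1 0 0 0 1; 0 0 -2 0 0 0 1; 0 0 -3 0 0 0 1; 0 0 -2.5 0 0 0 1; 0 0 0 0 0 0 1",
)

```text
time: 4.65
position: [0.5865, 0.0047, 0.1136]
tool_rot: [2.38, 2.043, 0.007]
ft_force: [-0.8, -0.7, -3.3]
grip_width: 0.365
grip_force: 29.9
```

```bash
python3 plan.py .455 .246 .11 83.5 15
```

```text
4.65 [0.5865 0.0047 0.1136] left [ 0.005  0.005 -1.609] [-0.1315  0.2413 -0.0036]
1.5 -1.1 0 0 0 -0.107; 1.5 -1 0 0.001 0.001 -0.108; 1.7 -0.7 0.1 0 0 -0.107; 1.7 -0.6 0 0 0 -0.107; 1.8 -0.4 0 0.001 0.001 -0.107
1.8 -0.2 0 0 0 -0.108; 1.9 -0.1 0 0 0 -0.107; 1.8 0.2 0.1 0.001 0.001 -0.107; 1.8 0.4 0 0 0 -0.108; 1.7 0.6 0 0.001 0 -0.107
1.7 0.7 0 0 0 -0.107; 1.6 0.9 0.1 0 0.001 -0.108; 1.4 1.1 0 0.001 0 -0.107; 1.4 1.3 0 0 0 -0.107; 1.2 1.35 0.03 0 0.001 -0.107
```

Emit:
jog_arm(
  rows="1.5 -1.1 0 0 0 -0.107 1; 1.5 -1 0 0 0 -0.107 1; 1.7 -0.7 0 0 0 -0.107 1; 1.7 -0.6 0 0 0 -0.107 1; 1.8 -0.4 0 0 0 -0.107 1",
)

```text
time: 5.28
position: [0.5398, 0.0852, 0.1095]
tool_rot: [-1.753, -2.606, 0.001]
ft_force: [-0.2, 0.4, -4.1]
grip_width: 0.362
grip_force: 29.9
```

Emit:
jog_arm(
  rows="1.8 -0.2 0 0 0 -0.107 1; 1.9 -0.1 0 0 0 -0.107 1; 1.8 0.2 0 0 0 -0.107 1; 1.8 0.4 0 0 0 -0.107 1; 1.7 0.6 0 0 0 -0.107 1",
)

```text
time: 5.9
position: [0.4962, 0.1658, 0.1097]
tool_rot: [-1.002, -2.977, 0.001]
ft_force: [0.4, 0.1, -4.6]
grip_width: 0.364
grip_force: 29.9
```

Emit:
jog_arm(
  rows="1.7 0.7 0 0 0 -0.107 1; 1.6 0.9 0 0 0 -0.107 1; 1.4 1.1 0 0 0 -0.107 1; 1.4 1.3 0 0 0 -0.107 1; 1.2 1.4 0 0 0 -0.107 1",
)

```text
time: 6.52
position: [0.4524, 0.2467, 0.1097]
tool_rot: [-0.179, -3.136, 0.001]
ft_force: [0.2, 1.1, -4.7]
grip_width: 0.365
grip_force: 29.9
```

Emit:
jog_arm(
  rows="0 0 0 0 0 0 1; 0 0 0 0 0 0 1; 0 0 0 0 0 0 1",
)

```text
time: 6.9
position: [0.4538, 0.2453, 0.1103]
tool_rot: [-0.189, -3.136, 0.001]
ft_force: [-0.1, -0.7, -4.0]
grip_width: 0.365
grip_force: 29.9
```

```bash
python3 - <<'E'
from h import *
d=shot('wrist','w2')
E
python3 plan.py .455 .246 .04 83.5 5
```

```text
6.95 [0.4537 0.2456 0.1103] left [-0.001  0.    -0.007] [ 0.0013  0.0004 -0.0703]
0 0 1.4 0 0 -0.001; 0 0 1.4 0 0 -0.002; -0.1 0 1.4 0 0 -0.001; 0 0 1.4 0 0 -0.001; -0.02 0.06 1.43 -0.001 0 -0.002
```

View pics/w2.png

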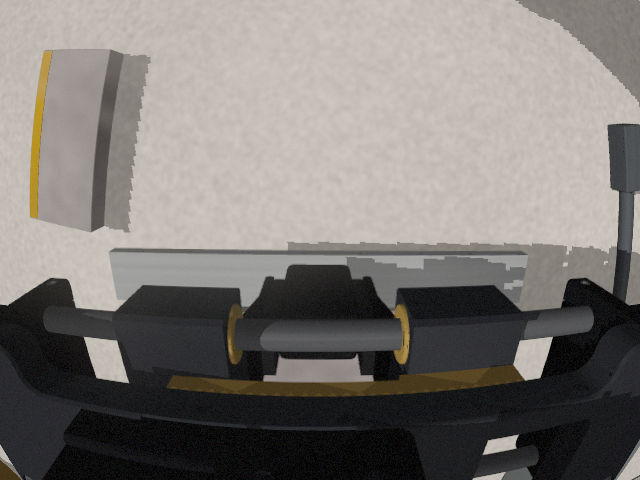

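The wrist view shows the bar held level, its outer top edge from about (110,251) to (527,254). The slab is hidden behind the gripper, and the small decoy at (75,140) is clear of the path. I measure how the bar sits in the hand.

Run:
```python
from h import *
d=load('w2'); z=.1103-.0256+.008
Q=np.array([pt(d,u,v,z,True)[:2] for u,v in[(110,251),(527,254),(523,300),(117,299)]])
e=Q[0]-Q[1]; print(Q.round(4).tolist(),np.degrees(np.arctan2(e[1],e[0])),np.hypot(*e))
S=.5*(Q[0]+Q[1]); a=np.radians(83.1); X=np.array([np.sin(a),-np.cos(a)]); print('bar centre',S+.015*X,'tool .4537 .2456')
s=ctrl.get_state(); M=rot(s['tool_rot']); print(np.degrees(np.arctan2(M[1,1],M[0,1])))
```

```text
[[0.423, 0.1299], [0.4532, 0.3655], [0.4825, 0.3653], [0.4526, 0.1251]] -97.32748688183332 0.23745719714560445
bar centre [0.45299266 0.2458892 ] tool .4537 .2456
83.12444372044651
```

```bash
python3 plan.py .477 .2435 .028 83.5 5
```

```text
6.95 [0.4537 0.2456 0.1103] left [-0.001  0.    -0.007] [ 0.0233 -0.0021 -0.0823]
-0.5 0 1.6 0 0 -0.001; -0.4 0 1.7 0 0 -0.002; -0.5 0 1.6 0 0 -0.001; -0.5 0.1 1.7 0 0 -0.001; -0.44 -0.03 1.63 -0.001 0 -0.002
```

Emit:
jog_arm(
  rows="-0.3 0 1.7 0 0 -0.002 1; -0.4 0 1.7 0 0 -0.002 1; -0.5 0 1.6 0 0 -0.001 1; -0.6 0 1.6 0 0 -0.001 1; -0.5 0 1.6 0 0 0 1",
)

```text
time: 7.58
position: [0.4765, 0.2439, 0.0271]
tool_rot: [-0.176, -3.136, -0.0]
ft_force: [0.5, 0.6, -3.5]
grip_width: 0.368
grip_force: 29.9
```

Emit:
jog_arm(
  rows="0 0 0 0 0 0 1; 0 0 0 0 0 0 1",
)

```text
time: 7.82
position: [0.476, 0.2441, 0.0286]
tool_rot: [-0.175, -3.136, 0.0]
ft_force: [-1.0, -0.2, -4.9]
grip_width: 0.37
grip_force: 30.0
```

Run:
```python
from h import *
a=shot('top','t3')['img'][150:275,90:270]; b=shot('scene','s3')['img'][80:260,320:500]
f=lambda i,s:cv2.resize(i,None,fx=s,fy=s,interpolation=cv2.INTER_CUBIC)
cv2.imwrite('pics/c3.png',f(a,4.4)); cv2.imwrite('pics/c3s.png',f(b,3.3))
s=ctrl.get_state(); print(s['position'],s['ft_force'])
```

```text
[0.4762228  0.24406879 0.02898837] [-0.17698882 -0.37980169 -4.34425108]
```

View pics/c3.png

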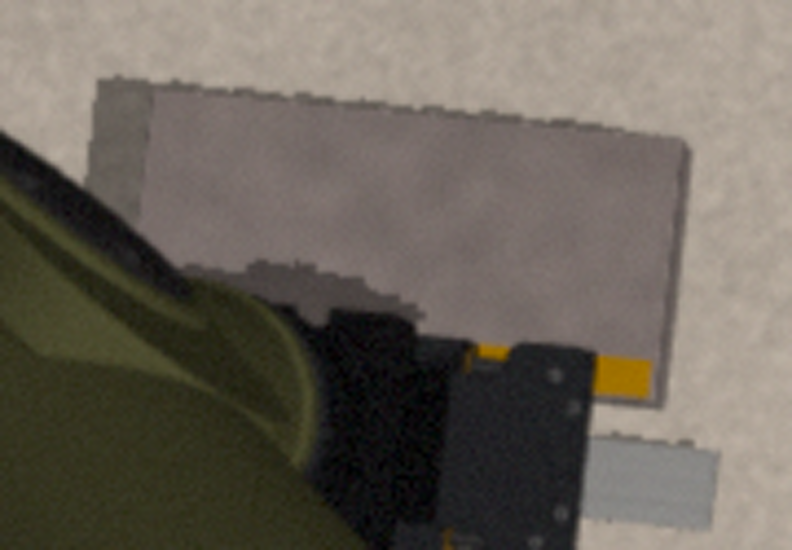

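The crop shows the right end of the bar, corners (718,450) and (710,529). The slab's striped top corner is (651,399) and its bottom corner is (663,408); a clear gap remains.

Run:
```python
from h import *
d=load('t3'); f=lambda u,v,z:pt(d,90+(u+.5)/4.4-.5,150+(v+.5)/4.4-.5,z)[:2]
a=np.radians(83.5); X=np.array([np.sin(a),-np.cos(a)]); Y=np.array([np.cos(a),np.sin(a)])
for n,p in dict(b1=f(718,450,.0114),b2=f(710,529,.0114),st=f(651,399,.03),sb=f(663,408,0)).items(): print(n,p.round(4),'X',(p@X).round(4),'Y',(p@Y).round(4))
t=np.array([.4762,.2441]);print('tool',t@X,t@Y)
```

```text
b1 [0.477  0.1209] X 0.4602 Y 0.1741
b2 [0.4475 0.124 ] X 0.4305 Y 0.1739
st [0.495  0.1431] X 0.4756 Y 0.1982
sb [0.4939 0.1433] X 0.4745 Y 0.1983
tool 0.44550601319244487 0.29643826036693227
```

View pics/c3s.png

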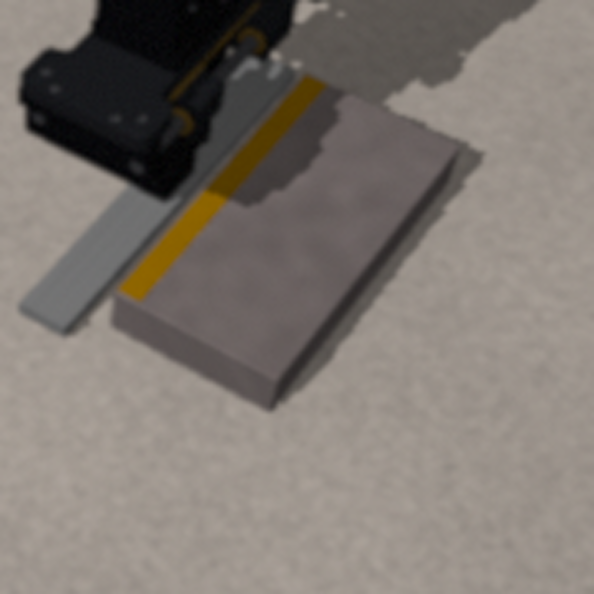

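Emit:
jog_arm(
  rows="-0.3 0 0.1 0 0 0 1; -0.3 0.1 0.1 0 0 0 1; -0.3 0 0 0 0 0 1; -0.2 0 0 0 0 0 1; 0 0 0 0 0 0 1",
)

```text
time: 8.55
position: [0.4873, 0.2437, 0.0265]
tool_rot: [-0.176, -3.137, -0.0]
ft_force: [-0.4, 0.8, -4.6]
grip_width: 0.366
grip_force: 30.0
```

Emit:
jog_arm(
  rows="0 0 0 0 0 0 1; 0 0 0 0 0 0 1",
)

```text
time: 8.8
position: [0.487, 0.2437, 0.0265]
tool_rot: [-0.175, -3.137, 0.0]
ft_force: [0.4, -0.0, -4.7]
grip_width: 0.362
grip_force: 30.0
```

Emit:
jog_arm(
  rows="-0.1 0 0 0 0 0 1; 0 0 0 0 0 0 1",
)

```text
time: 9.05
position: [0.4883, 0.2435, 0.0265]
tool_rot: [0.176, 3.137, -0.0]
ft_force: [-0.6, -0.0, -4.2]
grip_width: 0.367
grip_force: 30.0
```

Emit:
jog_arm(
  rows="-0.1 0 0 0 0 0 1; 0 0 0 0 0 0 1",
)

```text
time: 9.3
position: [0.4888, 0.2435, 0.0264]
tool_rot: [-0.175, -3.136, 0.0]
ft_force: [-1.3, -0.2, -4.2]
grip_width: 0.364
grip_force: 30.0
```

Emit:
jog_arm(
  rows="-0.05 0 0 0 0 0 1; 0 0 0 0 0 0 1",
)

```text
time: 9.55
position: [0.489, 0.2435, 0.0264]
tool_rot: [-0.174, -3.136, 0.001]
ft_force: [-2.3, 0.8, -2.5]
grip_width: 0.366
grip_force: 30.0
```

Emit:
jog_arm(
  rows="-0.05 0 0 0 0 0 1; 0 0 0 0 0 0 1",
)

```text
time: 9.8
position: [0.4892, 0.2434, 0.0263]
tool_rot: [-0.174, -3.135, 0.001]
ft_force: [-5.3, -1.3, -2.4]
grip_width: 0.367
grip_force: 30.0
```

Run:
```python
from h import *
S=[]
for i in range(3):
    if i<2: d=shot(('top','scene')[i],'k%d'%i)
    s=ctrl.get_state(); S.append(s['ft_force'].tolist()+s['torque'].tolist())
print(np.round(S,2)); M=rot(s['tool_rot']); print(np.degrees(np.arctan2(M[1,1],M[0,1])))
a=load('k0')['img'][200:260,200:265]; b=load('k1')['img'][80:200,315:435]
f=lambda i,s:cv2.resize(i,None,fx=s,fy=s,interpolation=cv2.INTER_CUBIC)
A=f(a,6);B=f(b,4); C=np.zeros((480,A.shape[1]+B.shape[1],3),np.uint8); C[:A.shape[0],:A.shape[1]]=A; C[:,A.shape[1]:]=B; C=cv2.resize(C,None,fx=.9,fy=.9);cv2.imwrite('pics/k.png',C)
```

```text
[[-3.32 -1.14 -2.34  0.18  0.99  0.37]
 [-4.53 -0.86 -2.2   0.2   1.05  0.5 ]
 [-4.53 -0.86 -2.2   0.2   1.05  0.5 ]]
83.6361021746529
```

View pics/k.png

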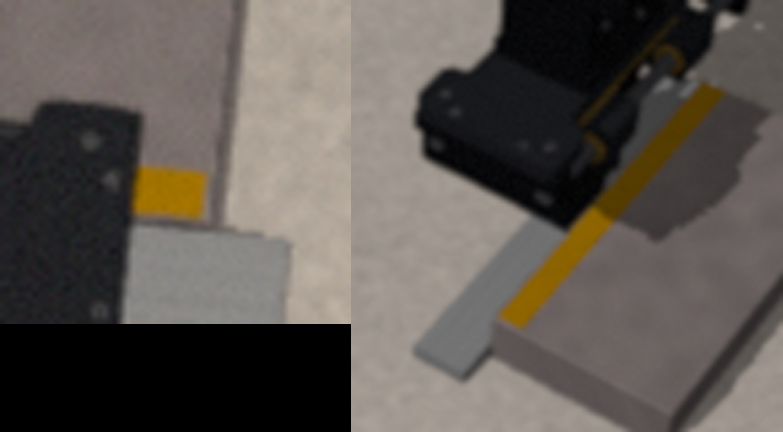

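The bar touches the slab at about 4.5 N. The moment of +0.45 N m about z says the contact is at its left end, so a small counter-clockwise turn is needed to bring the edges parallel.

Emit:
jog_arm(
  rows="0 0 0 0 0 -0.006 1; 0 0 0 0 0 0 1; 0 0 0 0 0 0 1",
)

```text
time: 10.28
position: [0.4894, 0.2434, 0.0263]
tool_rot: [-0.167, -3.136, 0.0]
ft_force: [-6.2, -0.4, -1.3]
grip_width: 0.365
grip_force: 30.0
```

```bash
cat > st.py <<'E'
from h import *
s=ctrl.get_state(); M=rot(s['tool_rot']); print(s['position'].round(4),s['ft_force'].round(1),s['torque'].round(2),np.degrees(np.arctan2(M[1,1],M[0,1])))
E
python3 st.py
```

```text
[0.4894 0.2434 0.0263] [-6.2 -0.4 -1.3] [0.13 1.13 0.07] 83.91229272941982
```

Emit:
jog_arm(
  rows="0.04 0 0.03 0 0 0 1; 0 0 0.04 0 0 0 1; 0 0 0 0 0 0 1; 0 0 0 0 0 0 1",
)

```text
time: 10.78
position: [0.4894, 0.2435, 0.0258]
tool_rot: [-0.166, -3.137, 0.0]
ft_force: [-5.5, -0.1, -1.4]
grip_width: 0.365
grip_force: 30.0
```

```bash
python3 st.py
```

```text
[0.4894 0.2435 0.0258] [-5.5 -0.1 -1.4] [0.16 1.08 0.12] 83.92312051261838
```

Emit:
jog_arm(
  rows="0.02 0 0.04 0 0 0 1; 0 0 0.02 0 0 0 1; 0 0 0 0 0 0 1",
)

```text
time: 11.15
position: [0.4894, 0.2435, 0.0256]
tool_rot: [-0.167, -3.137, 0.0]
ft_force: [-5.9, -0.8, 0.6]
grip_width: 0.363
grip_force: 30.0
```

```bash
python3 st.py
```

```text
[0.4894 0.2435 0.0256] [-5.9 -0.8  0.6] [0.06 1.28 0.11] 83.9154734789001
```

Emit:
jog_arm(
  rows="0 0 0 0 0 0 0.25; 0 0 0 0 0 0 0.1; 0 0 0 0 0 0 0; 0 0 0 0 0 0 -0.3; 0 0 0 0 0 0 -0.6",
  force=10,
)

```text
time: 11.78
position: [0.4897, 0.2435, 0.0253]
tool_rot: [0.166, 3.137, 0.0]
ft_force: [-0.1, 0.7, -0.2]
grip_width: 0.644
grip_force: 0.0
```

Emit:
jog_arm(
  rows="0 0 0 0 0 0 -0.7; 0 0 0 0 0 0 -0.7; 0 0 0 0 0 0 -0.7",
)

```text
time: 12.15
position: [0.4895, 0.2434, 0.0252]
tool_rot: [-0.166, -3.137, 0.0]
ft_force: [0.2, 0.2, -0.0]
grip_width: 0.843
grip_force: 0.0
```

Emit:
jog_arm(
  rows="0 0 -1 0 0 0 -0.7; 0 0 -2 0 0 0 -0.7; 0 0 -4 0 0 0 -0.7; 0 0 -4 0 0 0 -0.7; 0 0 -4 0 0 0 -0.7",
)

```text
time: 12.78
position: [0.4896, 0.2438, 0.1781]
tool_rot: [0.165, 3.136, 0.0]
ft_force: [0.4, -0.5, 0.2]
grip_width: 0.849
grip_force: 0.0
```

```bash
python3 plan.py .40 -.40 .2 -20 15
```

```text
12.775 [0.4896 0.2438 0.1781] left [2.000e-03 1.000e-03 1.815e+00] [-0.0896 -0.6438  0.0219]
0.1 -4.3 -0.1 0 0 0.121; -0.3 -4.4 -0.2 0 0 0.121; -0.9 -4.2 -0.1 0 0 0.121; -1.4 -4.1 -0.2 0 0 0.121; -1.9 -3.9 -0.1 0.001 0 0.121
-2.4 -3.6 -0.2 0 0 0.121; -2.7 -3.4 -0.1 0 0 0.121; -3.2 -2.9 -0.2 0 0 0.121; -3.5 -2.6 -0.1 0 0 0.121; -3.7 -2.1 -0.2 0 0 0.121
-4.1 -1.7 -0.1 0.001 0 0.121; -4.1 -1.2 -0.1 0 0.001 0.121; -4.3 -0.6 -0.2 0 0 0.121; -4.3 -0.2 -0.1 0 0 0.121; -4.35 0.44 -0.19 0 0 0.121
```

Emit:
jog_arm(
  rows="0.1 -4.3 -0.2 0 0 0.12 -0.7; -0.3 -4.4 -0.2 0 0 0.12 -0.7; -0.9 -4.2 -0.2 0 0 0.12 -0.7; -1.4 -4.1 -0.2 0 0 0.12 -0.7; -1.9 -3.9 -0.2 0 0 0.12 -0.7",
)

```text
time: 13.4
position: [0.4597, 0.0279, 0.1868]
tool_rot: [1.089, 2.944, -0.001]
ft_force: [0.4, -0.4, -1.4]
grip_width: 0.848
grip_force: 0.0
```

Emit:
jog_arm(
  rows="-2.4 -3.6 -0.2 0 0 0.12 -0.7; -2.7 -3.4 -0.1 0 0 0.12 -0.7; -3.2 -2.9 -0.2 0 0 0.12 -0.7; -3.5 -2.6 -0.1 0 0 0.12 -0.7; -3.7 -2.1 -0.2 0 0 0.12 -0.7",
)

```text
time: 14.02
position: [0.432, -0.1864, 0.1949]
tool_rot: [1.911, 2.491, -0.0]
ft_force: [0.6, -0.9, -0.1]
grip_width: 0.848
grip_force: 0.0
```

Run:
```python
from h import *
a=shot('top','t4')['img'][150:275,90:270]; shot('scene','s4')
cv2.imwrite('pics/c4.png',cv2.resize(a,None,fx=4.4,fy=4.4,interpolation=cv2.INTER_CUBIC))
```

```text
(no output)
```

View pics/c4.png

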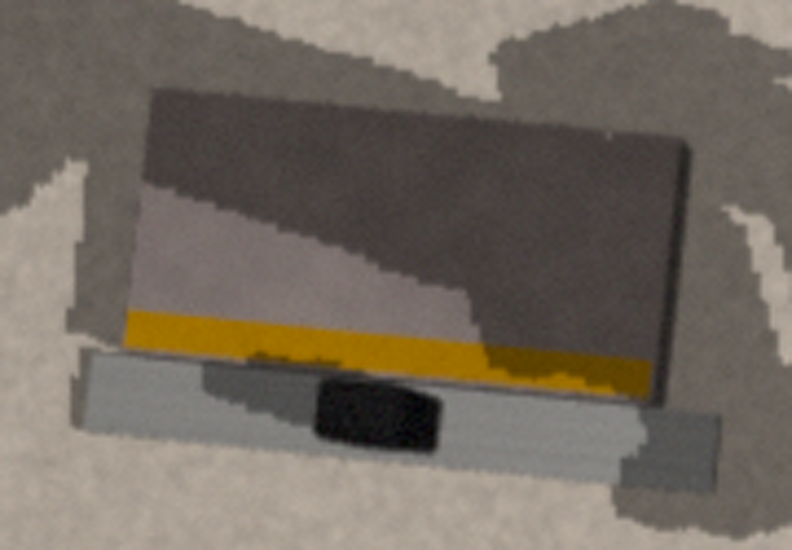

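The crop shows the bar lying along the striped edge, corners (92,350), (720,415), (714,492) and (83,428). The slab's corners (651,399) and (687,138) are unchanged. I check the gap in numbers.

Run:
```python
from h import *
d=load('t4'); f=lambda u,v,z:pt(d,90+(u+.5)/4.4-.5,150+(v+.5)/4.4-.5,z)[:2]
a=np.radians(83.9); X=np.array([np.sin(a),-np.cos(a)]); Y=np.array([np.cos(a),np.sin(a)])
for n,p in dict(bL=f(92,350,.008),bR=f(720,415,.008),bR2=f(714,492,.008),bL2=f(83,428,.008),sL=f(124,347,.03),sR=f(651,399,.03)).items(): print(n,'X',(p@X).round(4),'Y',(p@Y).round(4))
i=d['img'];o=load('top0')['img']
b=load('s4')['img'][80:200,330:480]; cv2.imwrite('pics/s4c.png',cv2.resize(b,None,fx=5,fy=5,interpolation=cv2.INTER_CUBIC))
```

```text
bL X 0.4771 Y 0.4121
bR X 0.4748 Y 0.172
bR2 X 0.4457 Y 0.1713
bL2 X 0.4473 Y 0.412
sL X 0.4779 Y 0.3917
sR X 0.477 Y 0.1949
```

View pics/s4c.png

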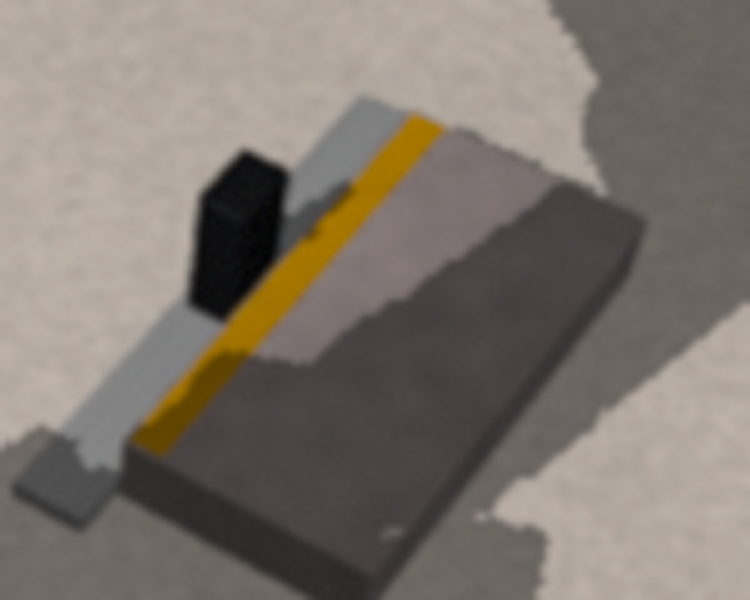

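Both views look flush. The corner reading leaves about 1 mm of doubt at the right end, so I check that with a sub-pixel line fit.

Run:
```python
from h import *
d=load('t4'); I=d['img'].astype(float); q=(I[:,:,2]-I[:,:,0])/(I.sum(2)+1)
a=np.radians(83.7); X=np.array([np.sin(a),-np.cos(a)]); Y=np.array([np.cos(a),np.sin(a)])
def edge(us,line,z,half=4):
    P=[]
    for u in us:
        v0=line(u); v=np.arange(int(v0)-half,int(v0)+half+2); g=np.abs(np.diff(q[v,u])); g[g<.4*g.max()]=0
        P.append(pt(d,u,(g*(v[:-1]+.5)).sum()/g.sum(),z)[:2])
    P=np.array(P); y=P@Y; x=P@X; k=np.polyfit(y,x,1)
    r=x-np.polyval(k,y); m=abs(r)<2*np.median(abs(r))+2e-4; k=np.polyfit(y[m],x[m],1); r=r[m]
    return 83.7-np.degrees(k[0]),np.polyval(k,[.2,.29,.39]).round(4),r.std().round(5),m.sum()
L=lambda p,r:(lambda u:np.interp(u,[90+p[0]/4.4,90+r[0]/4.4],[150+p[1]/4.4,150+r[1]/4.4]))
print('stripe edge',edge(range(122,235),L((124,347),(651,399)),.03,3))
print('bar outer',edge(range(113,225),L((83,428),(714,492)),.008))
```

```text
stripe edge (np.float64(83.69019336415626), array([0.4769, 0.4769, 0.477 ]), np.float64(0.00025), np.int64(110))
bar outer (np.float64(83.75598879453722), array([0.4454, 0.4454, 0.4453]), np.float64(0.00104), np.int64(94))
```

```bash
python3 -c "
from bench import ticket; print(ticket.close_job())"
```

```text
the job is handed in; nothing more can be done
None
```

The straightedge lies flat along the slab's striped edge, parallel to it within about 0.1° and centred to about 1 mm, and has been let go. It was set down touching the slab with about 6 N and the slab's checked corners did not move; the arm never went near the paver. The job is handed in, at about 14 s on the clock.

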